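# Carry dish and massage ball: quarter turn, held level

## Task

Put the pale wooden massage ball into the steel carrying dish and let it settle in the middle. Then lift the dish by its arched handle straight up off its board, a hand's breadth (about 80 mm) clear, and up there turn it a quarter turn, so that its thumb tab points at the grey bowl and not at the clear box, with the dish level and the ball staying in the middle. Finish while holding the dish still up there over its board, ready to be taken by the tab; leave the bowl, the box and the carabiner where they are.

Things in the scene. Friction and masses are not known exactly. Their poses are not given: they have to be found in the camera images.
- stand: Square dark teak board, 140 x 140 x 15 mm, fixed flat on the bench; the dish stands in the middle of it. Origin: centre of its underside (bench level), z up. The bowl and the box lie about 210 mm from it on opposite sides along its x axis (which of them is on +x varies). The board may be turned up to 0.35 rad.
- dish_mid (a point): Centre of the inner floor of the loose steel dish (0.35 kg), 6 mm above its underside. z up, x to the thumb tab, y along the arched handle. Rim 180 mm across, 24 mm high; inside, a shallow cone rising 8 degrees from centre to rim (12 mm at 86 mm out): a ball let go in it rolls to the centre by itself in seconds. At first the tab points along the board's +y (within 0.05 rad).
- dish_grip (a point): Middle of the top bar of the dish's rigid arched handle, above the dish's centre; axes as dish_mid. Bar 12 mm wide (x), 12 mm high, 178 mm long (y), centre 84 mm above the dish's underside; posts 12 x 6 mm at y = +-86 mm. The centred ball leaves 32 mm free under the bar. The ball goes in beside the bar, e.g. 50 mm from the centre along x or -x.
- dish_tab (a point): Point on the thumb tab, a flat lug 34 mm wide and 5 mm thick that sticks out 32 mm from the rim; this point is 112 mm from the dish's axis along its +x, 21.5 mm above its underside.
- cradle: Small fixed teak egg-cup-like ball holder: foot 56 mm across and 5 mm high, stem and cup 32 mm across, top at 22 mm. The ball sits on its rim. Origin: centre of its underside on the bench.
- ball_center (a point): Centre of the loose pale wooden ball, 40 mm in diameter, 30 g; at the start 38.7 mm above the bench on the cradle (the cup under it is narrower than the ball). The axes turn as it rolls and mean nothing.
- bowl: Grey ceramic bowl, 110 mm across, 45 mm high, loose. Origin: centre of its underside. Not to be moved; shows where the tab must point.
- box: Shut clear plastic box with a latch, about 104 x 134 mm, 52 mm high, loose. Origin: centre of its underside. Not to be moved.
- carabiner: Steel carabiner lying on the bench, about 80 x 45 mm, 10 mm thick, loose, some 150 mm beyond the cradle. Not to be moved.
Not all that is in view belongs to the job. Of the things that look like the part that bears ball_center, the smaller one is meant.

How it is judged:
By the outcome, as a careful person would: the job done as asked, in the order asked, and still so for the second after the job is handed in, while the arm keeps its last pose, push and grip.
It also fails if it takes over 61 s, if anything falls off the work surface, if the arm or the gripper's body presses on something with over 40 N, if the wrist force passes 120 N, or if a joint passes its speed limit or range.

## Robot

A 7-joint arm with a two-finger parallel gripper is mounted at the origin on the work surface. World frame = base frame: x ahead of the robot, y to its left, z up, the work surface at z = 0. Lengths are in m, angles in rad, forces in N, time in s.
With the tool pointing down it reaches from about 0.4 to 0.875 m from the base axis. Payload 6.5 kg.
Tool frame: the origin (TCP) lies on the centre line of the jaws, within the pads' length; the fingertips stand 22 mm ahead of it and the grasp point (between the pads) lies 3 mm ahead of it; z points along the fingers, y is the direction in which the jaws open and shut (so a half turn about z gives the same grasp; the last joint's range is limited). The gripper opens to 85 mm and grips with 20 to 120 N. Pads are 22 mm wide; open, the fingers measure 114 mm over their backs; the gripper's body (76 mm by 85 mm) begins 54 mm behind the grasp point. The pads swing forward as they close: fully open they stand 13 mm farther back than shut.
Start: joints at [1.209, 0.536, -0.004, 1.538, 0.003, 1.067, -0.071], TCP at [0.189, -0.622, 0.22] pointing down, gripper open.
Joint ranges: [-2.7, 2.7], [-0.37, 2.16], [-1.27, 1.26], [0.24, 2.4], [-1.31, 4.45], [0.19, 1.91], [-2.76, 2.76]. Speed limits (rad/s): [2.39, 2.39, 3.14, 3.14, 3.14, 3.14, 3.14].

## Interface

Orientations are given as a unit quaternion [x, y, z, w].
In Python, from workcell import bot gives the robot as it stands.
- The arm moves only by the tool drive_tool, never from a script. Its argument "increments" is a list of rows, each a list of 7 numbers: the shift along the tool's x, y, z in m, then the turn, a rotation vector about the tool's x, y, z in degrees, then the closure, from 0 (fully open) to 1 (shut). A call has 1 to 12 rows; each row is the pose to reach, as a shift and turn from the pose commanded when the call began, along the tool's axes at that moment; what a row does not reach only later rows make up. A row lasts 1/10 s, in which the tool goes at most 50 mm and 8.59 degrees, less where a joint would pass 70% of its speed; a pose out of reach is approached as far as the arm can. A call with a gripper value outside its range is refused whole. The fingers move at their own pace and stop on an object; "grip_force" is the grip in N (left out, the last holds). Time passes only in rows, so rows that repeat a pose let the fingers close. It gives the time, the measured TCP pose, the force and the opening at its end, in the units of the state.
- bot.sense(): the state, without advancing time (a new reading comes with each control period).
- bot.read_camera(name): name is "scene" or "side" or "wrist"; returns a dict with "image" (384x512x3 uint8, red, green, blue), "range_z" (384x512 float32, m along the optical axis (not along the pixel's ray), 0 where there is no reading), "K" (3x3 intrinsics, pixels), "R" (3x3) and "t" (3): a world point X has camera coordinates R X + t. Camera axes: x right, y down, z forward; pixel columns grow to the right and rows downward; lengths in m; the calibration is good to about 2 mm. A picture is of the moment at which its call begins.
- bot.sign_off(): hands the job in, once; it reports no verdict.
Trained networks look in a picture, given as the dict that the camera call returned (one of the last four; its "shot" number tells which), for a name from the list of things; names that differ only in an ending like _2 or _b are one class to them, and where a whole thing is asked for, a point or a joint stands for the part that bears it (a point fixed in the world has none). Each returns a list of dicts, best first, with "conf" (0 to 1); they miss things now and then, are a little off and sometimes report something else, mostly with a low value. They report only what shows in the picture. A call takes as long as a camera call. They do not tell look-alikes from the thing itself.
- bot.find_in(picture, label): "position" ([column, row] as shares, 0 to 1, of the picture: columns of its width, rows of its height, amid what is visible of it).
- bot.pinpoint(picture, label): "position" ([column, row] as shares, 0 to 1, of the picture: columns of its width, rows of its height: a listed point, or the origin of a listed thing).
The state is a dict: "time_s": time; "joints": joint angles; "joint_velocities": joint speeds; "effort": joint torques, N m; "position": TCP position; "tool_rot": TCP orientation; "wrist_force": force on the tool from outside, world axes, zero at the start; "ft_torque": the same for the moment, N m; "gripper_width": finger opening in m.
Only numpy, scipy, OpenCV 4.12 (cv2) and the standard library are available. Lean on these libraries where they do the work, as an engineer would, in place of code of your own. Each camera call takes 0.05 s, during which the arm holds its last target.

## Working session

There is one attempt and no reset: what is moved stays moved. The work goes in short steps, Python scripts to look and compute and a tool call to move; the robot and the scene stay as the last step left them, time stands still between calls to the robot, and variables do not carry over. Pictures are saved under pics/ and viewed, and the job is handed in when it is done.

Besides the shell and the picture viewer there is one more tool, called after "Request:" as name([rows], argument=value, ...), one row to a line, values as JSON. drive_tool: Moves the arm, as the interface text tells. Its arguments: {"type":"object","properties":{"increments":{"type":"array","items":{"type":"array","items":{"type":"number"}}},"grip_force":{"type":"number"}},"required":["increments"]}

```bash
ls; mkdir -p pics; cat > h.py <<'E'
import numpy as np,cv2
from workcell import bot
from scipy.spatial.transform import Rotation as Ro
def snap(cam,name):
    p=bot.read_camera(cam); cv2.imwrite(f'pics/{name}.png',p['image'][:,:,::-1]); return p
def px2w(p,u,v,d=None):
    K,R,t=p['K'],np.array(p['R']),np.array(p['t'])
    ray=np.linalg.inv(K)@np.array([u,v,1.])
    if d is None:
        r=p['range_z'][int(v)-1:int(v)+2,int(u)-1:int(u)+2]; r=r[r>0]; d=np.median(r) if len(r) else np.nan
    return R.T@(ray*d-t)
def px2plane(p,u,v,z):
    K,R,t=p['K'],np.array(p['R']),np.array(p['t'])
    r=R.T@(np.linalg.inv(K)@np.array([u,v,1.])); c=-R.T@t
    return c+r*(z-c[2])/r[2]
def cloud(p):
    d=p['range_z'];v,u=np.mgrid[:384,:512]
    X=np.stack([u*1.,v,np.ones_like(u)],-1)@np.linalg.inv(p['K']).T*d[...,None]
    W=(X-np.array(p['t']))@np.array(p['R']); W[d==0]=np.nan
    return W
E
python3 - <<'E'
from h import *
print(bot.sense())
for c in ['scene','side']:
    p=snap(c,c+'0')
    for l in ['stand','dish_mid','dish_grip','dish_tab','cradle','ball_center','bowl','box','carabiner']:
        for f in ('find_in','pinpoint'):
            for r in getattr(bot,f)(p,l)[:3]:
                u,v=r['position'][0]*512,r['position'][1]*384
                print(c,l,f,round(r['conf'],2),round(u),round(v),px2w(p,u,v).round(3))
E
```

```text
pics
{'time_s': 0.0, 'joints': array([ 1.20879654,  0.5371539 , -0.00444324,  1.53885925,  0.00260964,
        1.06727354, -0.07119686]), 'joint_velocities': array([ 1.15550221e-03,  4.55733017e-05, -3.13436906e-03, -4.22013824e-04,
        3.49321690e-04,  6.26255318e-04,  2.61545743e-04]), 'effort': array([ 3.45560384e-04, -5.83418334e+01,  1.04915902e+00, -2.59100121e+01,
        1.24414492e-02,  9.66829219e-03, -1.32277813e-05]), 'position': array([ 0.18927542, -0.62116875,  0.21922641]), 'tool_rot': array([ 9.89076215e-01,  1.47402604e-01, -1.88412197e-04, -8.22854382e-04]), 'wrist_force': array([-0.38947138, -0.08009317, -1.4825248 ]), 'ft_torque': array([ 0.00637149, -0.03605208, -0.00494039]), 'gripper_width': 0.08557231467679362}
scene stand find_in 0.7 206 202 [ 0.635 -0.136  0.031]
scene stand pinpoint 0.76 213 196 [ 0.598 -0.169  0.025]
scene dish_mid find_in 0.58 216 188 [ 0.569 -0.212  0.023]
scene dish_mid pinpoint 0.92 213 195 [ 0.597 -0.168  0.027]
scene dish_grip find_in 0.7 214 184 [ 0.564 -0.234  0.027]
scene dish_grip pinpoint 0.64 209 168 [ 0.514 -0.394  0.   ]

[... 1525 characters left out ...]
57 [0.56  0.132 0.004]
side cradle pinpoint 0.65 224 254 [0.561 0.128 0.009]
side ball_center find_in 0.85 214 277 [0.538 0.232 0.042]
side ball_center find_in 0.62 223 244 [0.558 0.134 0.044]
side ball_center pinpoint 0.75 211 277 [0.544 0.233 0.043]
side ball_center pinpoint 0.54 221 240 [0.566 0.132 0.051]
side bowl find_in 0.67 199 157 [ 0.804 -0.271  0.014]
side bowl pinpoint 0.6 202 168 [ 0.775 -0.224  0.002]
side box find_in 0.66 328 200 [ 0.373 -0.103  0.052]
side box pinpoint 0.65 329 208 [ 0.367 -0.078  0.047]
side carabiner find_in 0.75 175 234 [0.696 0.097 0.007]
side carabiner pinpoint 0.74 238 193 [ 0.604 -0.082  0.036]
side carabiner pinpoint 0.5 176 230 [ 0.705  0.075 -0.001]
```

View pics/scene0.png

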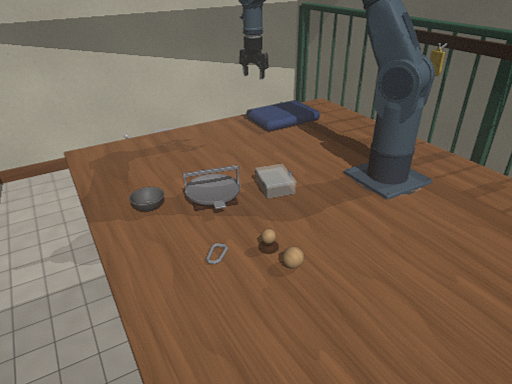

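View pics/side0.png

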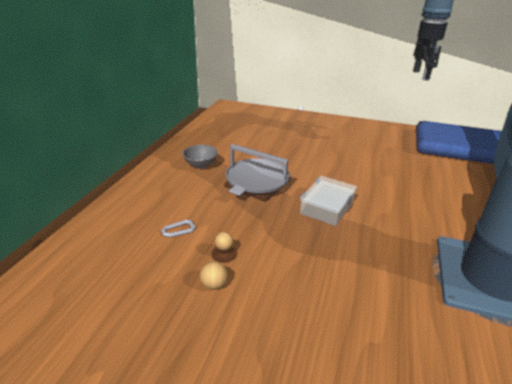

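```bash
cat > fit.py <<'E'
from h import *
from scipy.optimize import least_squares
def ballfit(W,c,r0=.02):
    for _ in range(4):
        m=np.linalg.norm(W-c,axis=-1)<r0*1.25
        P=W[m]; P=P[P[:,2]>.027]
        c=least_squares(lambda x:np.linalg.norm(P-x,axis=1)-r0,c,loss='soft_l1',f_scale=.002).x
    return c,len(P)
E
python3 - <<'E'
from fit import *
for c in ['scene','side']:
    p=bot.read_camera(c); W=cloud(p); im=p['image']
    print(c,'cam',(-np.array(p['R']).T@p['t']).round(3))
    print(' ball',ballfit(W,np.array([.565,.125,.039])))
    x,y,z=W[...,0],W[...,1],W[...,2]
    for n,m in dict(bar=(abs(x-.59)<.14)&(abs(y+.18)<.14)&(z>.085)&(z<.13),rim=(abs(x-.59)<.14)&(abs(y+.17)<.15)&(z>.03)&(z<.046),
       bowl=(abs(x-.79)<.09)&(abs(y+.23)<.09)&(z>.036)&(z<.06),box=(abs(x-.39)<.11)&(abs(y+.1)<.11)&(z>.04)&(z<.07)).items():
        P=W[m]
        r=cv2.minAreaRect((P[:,:2]*1000).astype(np.float32)); print(' ',n,len(P),r,P[:,2].mean().round(4),np.percentile(P[:,2],98).round(4))
p=snap('wrist','w0');print((-np.array(p['R']).T@p['t']).round(3),np.array(p['R']).round(2),p['K'][0,0])
E
```

```text
scene cam [0.997 0.824 0.679]
 ball (array([0.56279936, 0.11772273, 0.0397866 ]), 168)
  bar 267 ((586.550537109375, -194.28749084472656), (18.078142166137695, 175.9239044189453), 76.7557373046875) 0.102 0.1079
  rim 918 ((589.8167724609375, -192.57020568847656), (195.54986572265625, 182.84414672851562), 37.02145767211914) 0.0345 0.0419
  bowl 249 ((787.1417846679688, -246.648681640625), (107.53447723388672, 106.23816680908203), 54.39338684082031) 0.0423 0.0479
  box 684 ((411.20556640625, -145.0989532470703), (134.78553771972656, 182.51268005371094), 83.53169250488281) 0.0524 0.056
side cam [0.304 0.749 0.592]
 ball (array([0.56466696, 0.11738551, 0.0378387 ]), 258)
  bar 334 ((586.7000732421875, -194.5269775390625), (15.519847869873047, 178.75511169433594), 78.15675354003906) 0.1003 0.1059
  rim 873 ((590.1761474609375, -193.05123901367188), (195.6616668701172, 183.0912628173828), 37.06306838989258) 0.0342 0.0407
  bowl 230 ((788.568359375, -247.34597778320312), (104.95881652832031, 107.91947937011719), 21.19964027404785) 0.0415 0.0461
  box 1258 ((413.0870666503906, -149.1077880859375), (134.8418426513672, 184.3628692626953), 81.90568542480469) 0.0507 0.0535
[ 0.26  -0.601  0.374] [[ 0.29 -0.96 -0.  ]
 [-0.92 -0.28  0.28]
 [-0.27 -0.08 -0.96]] 295.42992553703306
```

```bash
cat > inc.py <<'E'
from h import *
def inc(pos,yang):
    s=bot.sense(); R=Ro.from_quat(s['tool_rot']); 
    a=np.radians(yang); y=np.array([np.cos(a),np.sin(a),0]); z=np.array([0,0,-1.]); x=np.cross(y,z)
    T=Ro.from_matrix(np.c_[x,y,z])
    print('t',s['time_s'],'pos',s['position'].round(4),'yang',np.degrees(np.arctan2(*R.as_matrix()[[1,0],1])).round(2),'F',s['wrist_force'].round(2),'w',s['gripper_width'].round(4))
    print('shift',R.inv().apply(np.array(pos)-s['position']).round(4),'rot',np.degrees((R.inv()*T).as_rotvec()).round(2))
E
python3 -c "
from inc import *
inc([.5637,.1175,.16],-13)"
```

```text
Traceback (most recent call last):
  File "inc.py", line 6, in inc
    print('t',s['time_s'],'pos',s['position'].round(4),'yang',np.degrees(np.arctan2(*R.as_matrix()[[1,0],1])).round(2),'F',s['wrist_force'].round(2),'w',s['gripper_width'].round(4))
                                                                                                                                                         ^^^^^^^^^^^^^^^^^^^^^^^^
AttributeError: 'float' object has no attribute 'round'
```

View pics/w0.png

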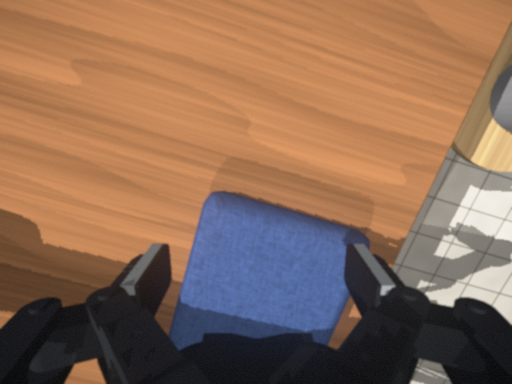

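```bash
sed -i "s/s\['gripper_width'\].round(4)/round(s['gripper_width'],4)/" inc.py
python3 -c "
from inc import *
inc([.5637,.1175,.16],-13)"
```

```text
t 2.05 pos [ 0.1895 -0.6218  0.2201] yang -73.05 F [ 0.42 -0.14  0.89] w 0.0853
shift [ 0.5735 -0.5981  0.06  ] rot [ -0.     0.   -60.05]
```

Request:
drive_tool([
  [0.012, -0.012, 0, 0, 0, -1.5],
  [0.04, -0.04, 0, 0, 0, -4],
  [0.07, -0.07, 0, 0, 0, -7],
  [0.1, -0.1, 0, 0, 0, -11],
  [0.13, -0.135, 0, 0, 0, -14],
  [0.16, -0.17, 0, 0, 0, -17],
  [0.19, -0.2, 0, 0, 0, -20],
  [0.22, -0.23, 0, 0, 0, -23],
  [0.25, -0.26, 0, 0, 0, -26],
  [0.28, -0.29, 0, 0, 0, -29],
  [0.3, -0.31, 0, 0, 0, -31],
  [0.31, -0.32, 0, 0, 0, -32],
])

```text
invalid input at $.increments[0]: expected 7 numbers
```

Request:
drive_tool([
  [0.012, -0.012, 0, 0, 0, -1.5, 0],
  [0.04, -0.04, 0, 0, 0, -4, 0],
  [0.07, -0.07, 0, 0, 0, -7, 0],
  [0.1, -0.1, 0, 0, 0, -11, 0],
  [0.13, -0.135, 0, 0, 0, -14, 0],
  [0.16, -0.17, 0, 0, 0, -17, 0],
  [0.19, -0.2, 0, 0, 0, -20, 0],
  [0.22, -0.23, 0, 0, 0, -23, 0],
  [0.25, -0.26, 0, 0, 0, -26, 0],
  [0.28, -0.29, 0, 0, 0, -29, 0],
  [0.3, -0.31, 0, 0, 0, -31, 0],
  [0.31, -0.32, 0, 0, 0, -32, 0],
])

```text
time_s: 3.25
position: [0.394, -0.2229, 0.2204]
tool_rot: [0.909, 0.416, 0.0, 0.0]
wrist_force: [0.3, -0.2, 0.5]
gripper_width: 0.0852
```

```bash
python3 -c "
from inc import *
inc([.5637,.1175,.16],-13)"
```

```text
t 3.25 pos [ 0.394  -0.2229  0.2204] yang -40.78 F [ 0.32 -0.21  0.53] w 0.0852
shift [ 0.3685 -0.0939  0.0606] rot [  0.04  -0.03 -27.78]
```

Request:
drive_tool([
  [0.02, -0.005, 0, 0, 0, -2, 0],
  [0.055, -0.014, 0, 0, 0, -5, 0],
  [0.09, -0.023, 0, 0, 0, -8, 0],
  [0.13, -0.033, 0, 0, 0, -11, 0],
  [0.17, -0.043, 0, 0, 0, -14, 0],
  [0.21, -0.053, 0, 0, 0, -17, 0],
  [0.25, -0.064, 0, 0, 0, -20, 0],
  [0.29, -0.074, 0.015, 0, 0, -23, 0],
  [0.325, -0.083, 0.03, 0, 0, -25, 0],
  [0.35, -0.09, 0.05, 0, 0, -27, 0],
  [0.3685, -0.094, 0.06, 0, 0, -27.8, 0],
  [0.3685, -0.094, 0.06, 0, 0, -27.8, 0],
])

```text
time_s: 4.45
position: [0.5636, 0.1166, 0.1584]
tool_rot: [0.783, 0.622, -0.001, -0.001]
wrist_force: [-0.1, 0.6, -0.6]
gripper_width: 0.0855
```

```bash
python3 -c "
from fit import *
from inc import *
inc([.5637,.1175,.0417],-13)
p=snap('wrist','w1');W=cloud(p);print(ballfit(W,np.array([.5637,.1175,.0387])))
"
```

```text
t 4.45 pos [0.5636 0.1166 0.1584] yang -13.08 F [-0.06  0.57 -0.56] w 0.0855
shift [0.0008 0.0002 0.1167] rot [-0.15 -0.04 -0.08]
(array([0.56580399, 0.11637463, 0.03875263]), 1361)
```

View pics/w1.png

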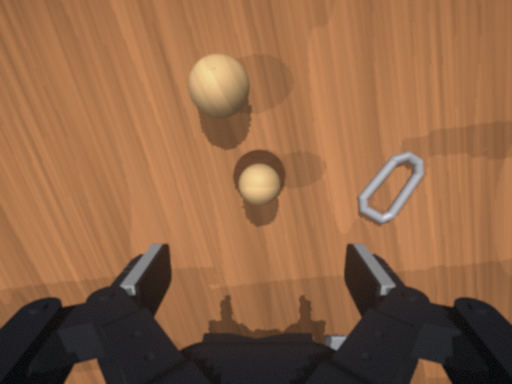

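Request:
drive_tool([
  [0.001, 0.001, 0.02, 0, 0, 0, 0],
  [0.001, 0.001, 0.045, 0, 0, 0, 0],
  [0.001, 0.001, 0.07, 0, 0, 0, 0],
  [0.001, 0.001, 0.09, 0, 0, 0, 0],
  [0.001, 0.001, 0.105, 0, 0, 0, 0],
  [0.001, 0.001, 0.114, 0, 0, 0, 0],
  [0.001, 0.001, 0.1165, 0, 0, 0, 0],
  [0.001, 0.001, 0.1165, 0, 0, 0, 0.2],
  [0.001, 0.001, 0.1165, 0, 0, 0, 0.35],
  [0.001, 0.001, 0.1165, 0, 0, 0, 0.5],
  [0.001, 0.001, 0.1165, 0, 0, 0, 0.6],
  [0.001, 0.001, 0.1165, 0, 0, 0, 0.7],
], grip_force=20)

```text
time_s: 5.7
position: [0.5652, 0.1151, 0.0439]
tool_rot: [0.784, 0.621, 0.0, 0.0]
wrist_force: [0.5, 0.2, -0.2]
gripper_width: 0.0259
```

Request:
drive_tool([
  [0, 0, 0, 0, 0, 0, 0.8],
  [0, 0, 0, 0, 0, 0, 1],
  [0, 0, 0, 0, 0, 0, 1],
])

```text
time_s: 6.0
position: [0.5674, 0.1162, 0.0464]
tool_rot: [0.784, 0.621, 0.002, 0.001]
wrist_force: [-3.2, -0.6, 18.8]
gripper_width: -0.0002
```

```bash
python3 -c "
from fit import *
from inc import *
inc([.5637,.1175,.0417],-13)
p=snap('wrist','w2')
"
```

```text
t 6.0 pos [0.5674 0.1162 0.0464] yang -13.23 F [-3.21 -0.59 18.79] w -0.0002
shift [ 0.0004 -0.0039  0.0047] rot [ 0.25 -0.12 -0.23]
```

View pics/w2.png

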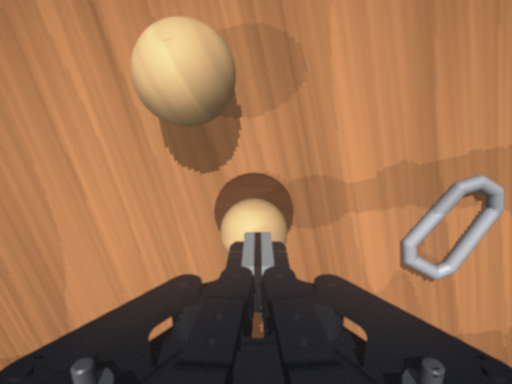

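```bash
python3 -c "
from fit import *
p=bot.read_camera('wrist');W=cloud(p);print(ballfit(W,np.array([.5637,.1175,.0387])))
print(W[228,225:290:5].round(3)); print(W[195:250:6,257].round(3));print('cradle',W[200,240].round(3),W[190,255].round(3))
p=snap('side','s2');q=snap('scene','c2')
for n,r in (('s',p),('c',q)):
  R,t=np.array(r['R']),np.array(r['t']);c=r['K']@(R@np.array([.5637,.1175,.0387])+t);c=c/c[2];u,v=int(c[0]),int(c[1])
  im=cv2.resize(r['image'][v-45:v+45,u-60:u+60,::-1],None,fx=6,fy=6);cv2.imwrite('pics/'+n+'2z.png',im);print(u,v)
"
```

```text
(array([0.56606366, 0.1164367 , 0.03821057]), 2216)
[[0.552 0.127 0.048]
 [0.556 0.127 0.051]
 [0.559 0.127 0.053]
 [0.561 0.127 0.054]
 [0.564 0.127 0.055]
 [0.567 0.126 0.056]
 [0.569 0.126 0.056]
 [0.572 0.125 0.056]
 [0.574 0.124 0.054]
 [0.577 0.123 0.054]
 [0.579 0.122 0.052]
 [0.582 0.12  0.05 ]
 [0.585 0.117 0.045]]
[[0.571 0.13  0.009]
 [0.573 0.136 0.041]
 [0.572 0.133 0.044]
 [0.572 0.132 0.049]
 [0.571 0.129 0.053]
 [0.571 0.127 0.055]
 [0.57  0.124 0.056]
 [0.57  0.126 0.068]
 [0.57  0.126 0.075]
 [0.57  0.126 0.08 ]]
cradle [0.559 0.129 0.01 ] [0.571 0.132 0.004]
224 240
268 235
```

View pics/s2z.png

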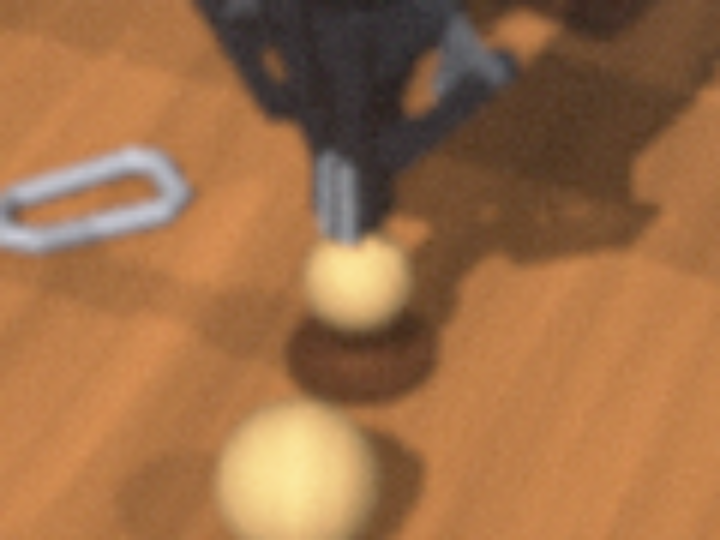

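View pics/c2z.png

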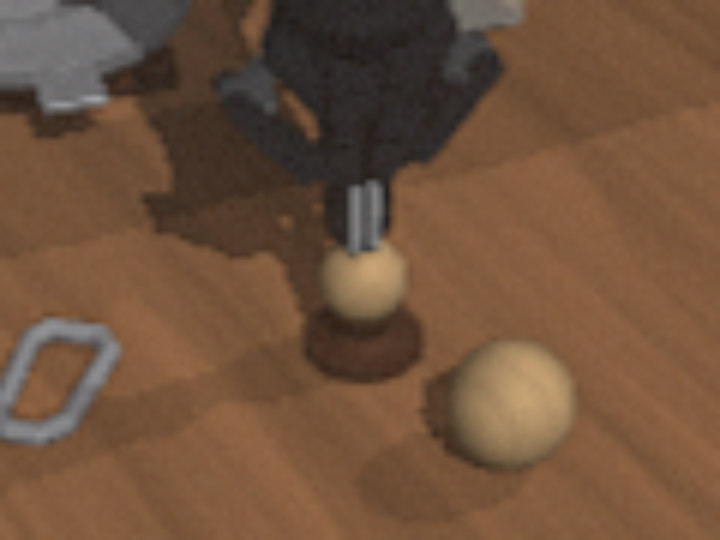

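Request:
drive_tool([
  [0, 0, -0.005, 0, 0, 0, 1],
  [0, 0, -0.02, 0, 0, 0, 1],
  [0, 0, -0.045, 0, 0, 0, 1],
  [0, 0, -0.07, 0, 0, 0, 1],
  [0, 0, -0.08, 0, 0, 0, 1],
  [0, 0, -0.08, 0, 0, 0, 1],
])

```text
time_s: 6.8
position: [0.5661, 0.1153, 0.1252]
tool_rot: [0.784, 0.621, 0.001, 0.001]
wrist_force: [0.8, -0.1, -1.2]
gripper_width: -0.0001
```

```bash
python3 -c "
from fit import *
s=bot.sense();print(s['position'],s['tool_rot'],s['wrist_force'],s['gripper_width'],s['joints'].round(4))
tcp=s['position'];T=Ro.from_quat(s['tool_rot'])
for c in ['side','scene','wrist']:
  r=snap(c,c+'3'); W=cloud(r)
  L=T.inv().apply((W-tcp).reshape(-1,3)).reshape(W.shape)
  m=(abs(L[...,0])<.03)&(abs(L[...,1])<.03)&(L[...,2]>-.06)&(L[...,2]<.06)
  P=L[m]; P=P[np.argsort(-P[:,2])]
  print(c,len(P),P[:12].round(4).tolist())
  if c!='wrist':
    R,t=np.array(r['R']),np.array(r['t']);cc=r['K']@(R@tcp+t);cc=cc/cc[2];u,v=int(cc[0]),int(cc[1])
    im=cv2.resize(r['image'][v-45:v+45,u-60:u+60,::-1],None,fx=6,fy=6);cv2.circle(im,(360,270),5,(0,0,255),2)
    for k in (.022,):
      cc=r['K']@(R@(tcp-[0,0,k])+t);cc=cc/cc[2];cv2.circle(im,(int((cc[0]-u+60)*6),int((cc[1]-v+45)*6)),5,(0,255,0),2)
    cv2.imwrite('pics/'+c+'3z.png',im)
"
```

```text
[0.56607087 0.11525832 0.12517077] [7.84038745e-01 6.20710175e-01 1.27713243e-03 7.03383103e-04] [ 0.7982327  -0.10036697 -1.1823875 ] -0.00013376799097697476 [ 0.0866  0.5839 -0.4928  1.7894  0.354   0.8539 -0.8035]
side 269 [[0.0011, -0.0063, -0.0106], [0.0055, -0.007, -0.0108], [0.0093, 0.0029, -0.0117], [0.0093, -0.0071, -0.013], [0.0084, 0.0035, -0.0134], [0.0104, -0.0004, -0.0135], [0.0063, -0.0075, -0.0139], [0.008, -0.0062, -0.0144], [0.0133, -0.0075, -0.0154], [0.0116, -0.0038, -0.0155], [0.0135, 0.0023, -0.0167], [0.012, -0.0066, -0.0168]]
scene 192 [[0.0095, -0.007, -0.0134], [0.0105, -0.004, -0.0146], [0.0038, 0.0045, -0.0151], [0.0104, 0.0039, -0.0161], [0.0123, -0.0008, -0.0163], [0.0118, 0.0017, -0.0165], [0.0106, -0.0093, -0.0166], [0.0099, -0.0069, -0.0167], [0.0055, 0.0077, -0.0168], [0.0087, 0.0008, -0.0175], [0.0111, -0.0038, -0.018], [0.0105, -0.0013, -0.0181]]
wrist 4296 [[0.0091, -0.0037, -0.0123], [0.0093, 0.0025, -0.0128], [0.0093, -0.0032, -0.0129], [0.0094, 0.004, -0.013], [0.0094, -0.0052, -0.013], [0.0094, 0.0035, -0.0131], [0.0094, -0.0057, -0.0131], [0.0095, 0.0009, -0.0132], [0.0095, 0.0014, -0.0132], [0.0095, 0.006, -0.0133], [0.0096, -0.0001, -0.0134], [0.0096, 0.0019, -0.0135]]
```

View pics/side3z.png

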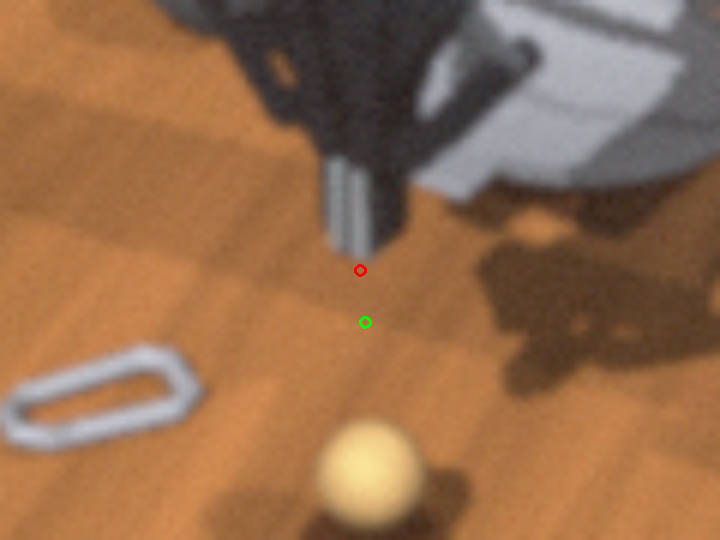

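View pics/scene3z.png

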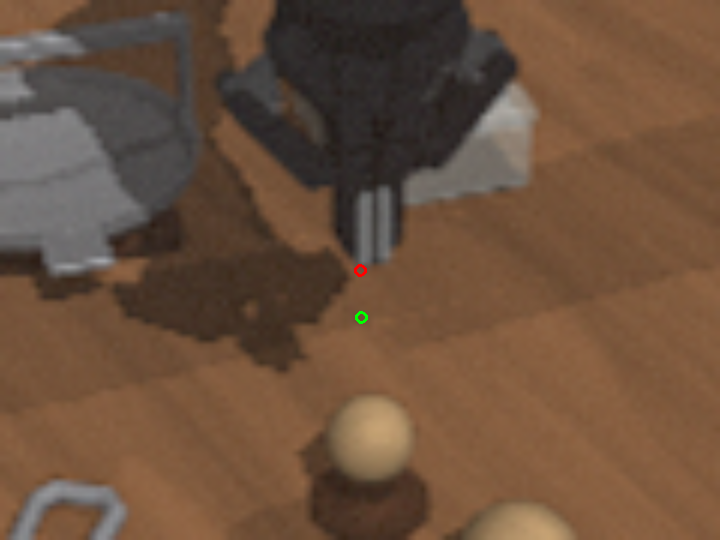

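Request:
drive_tool([
  [0, 0, 0, 0, 0, 0, 0],
  [0, 0, 0, 0, 0, 0, 0],
  [0, 0, 0, 0, 0, 0, 0],
  [0, 0, 0, 0, 0, 0, 0],
  [0, 0, 0, 0, 0, 0, 0],
])

```text
time_s: 7.45
position: [0.565, 0.1151, 0.1235]
tool_rot: [0.784, 0.621, -0.0, -0.0]
wrist_force: [-0.2, -1.1, 0.4]
gripper_width: 0.0722
```

```bash
cat >> fit.py <<'E'
def tips(r,s):
  tcp=s['position'];T=Ro.from_quat(s['tool_rot']);W=cloud(r)
  L=T.inv().apply((W-tcp).reshape(-1,3)).reshape(W.shape)
  for sg in (1,-1):
    m=(abs(L[...,0])<.03)&(L[...,1]*sg>0)&(abs(L[...,1])<.065)&(L[...,2]>-.06)&(L[...,2]<.04)
    P=L[m];z=np.sort(P[:,2])[::-1];P=P[P[:,2]>z[10]-.008];print('tip side',sg,len(P),'zmax',z[[0,5,10]].round(4),'y',P[:,1].min().round(4),P[:,1].max().round(4),'x',P[:,0].min().round(4),P[:,0].max().round(4))
E
python3 -c "
from fit import *
from inc import *
s=bot.sense()
for c in ('scene','side','wrist'):
  p=bot.read_camera(c);print(c,ballfit(cloud(p),np.array([.5647,.117,.0387])));tips(p,s)
inc([.565,.117,.009],-13)
"
```

```text
scene (array([0.56278577, 0.11760903, 0.03936168]), 168)
tip side 1 29 zmax [-0.023  -0.0288 -0.0309] y 0.036 0.0485 x -0.0053 0.0153
tip side -1 27 zmax [-0.0204 -0.0241 -0.0273] y -0.0502 -0.0372 x -0.0066 0.0142
side (array([0.56470913, 0.11751038, 0.03785014]), 258)
tip side 1 37 zmax [-0.0205 -0.0241 -0.0246] y 0.0372 0.0519 x -0.0083 0.0124
tip side -1 41 zmax [-0.021  -0.0245 -0.0276] y -0.0543 -0.0405 x -0.0073 0.0126
wrist (array([0.56580706, 0.11635871, 0.03870575]), 1750)
tip side 1 305 zmax [-0.0235 -0.0244 -0.0248] y 0.043 0.0554 x -0.0115 0.0111
tip side -1 311 zmax [-0.024  -0.0246 -0.0251] y -0.053 -0.0408 x -0.0115 0.0113
t 7.6 pos [0.565  0.1151 0.1236] yang -13.25 F [0.47 0.26 0.95] w 0.0855
shift [ 0.0018 -0.0005  0.1146] rot [-0.    0.   -0.25]
```

Request:
drive_tool([
  [0.001, 0, 0.02, 0, 0, 0, 0],
  [0.001, 0, 0.05, 0, 0, 0, 0],
  [0.0015, 0, 0.08, 0, 0, 0, 0],
  [0.0015, 0, 0.1, 0, 0, 0, 0],
  [0.0015, 0, 0.11, 0, 0, 0, 0],
  [0.0015, 0, 0.1145, 0, 0, 0, 0],
  [0.0015, 0, 0.1145, 0, 0, 0, 0],
  [0.0015, 0, 0.1145, 0, 0, 0, 0.2],
  [0.0015, 0, 0.1145, 0, 0, 0, 0.4],
  [0.0015, 0, 0.1145, 0, 0, 0, 0.55],
  [0.0015, 0, 0.1145, 0, 0, 0, 0.7],
  [0.0015, 0, 0.1145, 0, 0, 0, 0.8],
], grip_force=20)

```text
time_s: 8.8
position: [0.5654, 0.1168, 0.0098]
tool_rot: [0.784, 0.621, 0.0, 0.0]
wrist_force: [-2.6, -0.7, 5.9]
gripper_width: 0.0386
```

Request:
drive_tool([
  [0, 0, 0, 0, 0, 0, 0.9],
  [0, 0, 0, 0, 0, 0, 1],
])

```text
time_s: 9.0
position: [0.5654, 0.1167, 0.0098]
tool_rot: [0.784, 0.621, 0.0, 0.0]
wrist_force: [-2.4, -0.3, 5.6]
gripper_width: 0.0386
```

```bash
python3 -c "
from fit import *
from inc import *
p=snap('wrist','w4')
inc([.565,.117,.009],-13)
"
```

```text
t 9.05 pos [0.5654 0.1168 0.0098] yang -13.24 F [-2.09 -0.43  6.22] w 0.039
shift [ 0.0001 -0.0005  0.0008] rot [ 0.02 -0.   -0.24]
```

View pics/w4.png

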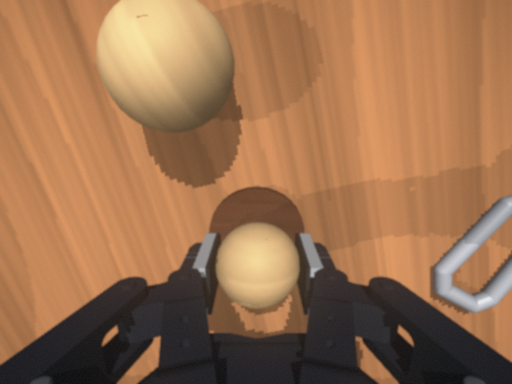

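Request:
drive_tool([
  [0, 0, -0.01, 0, 0, 0, 1],
  [0, 0, -0.03, 0, 0, 0, 1],
  [0, 0, -0.06, 0, 0, 0, 1],
  [0, 0, -0.09, 0, 0, 0, 1],
  [0, 0, -0.12, 0, 0, 0, 1],
  [0, 0, -0.14, 0, 0, 0, 1],
  [0, 0, -0.15, 0, 0, 0, 1],
  [0, 0, -0.15, 0, 0, 0, 1],
])

```text
time_s: 9.85
position: [0.5663, 0.1167, 0.1606]
tool_rot: [0.784, 0.621, 0.001, 0.001]
wrist_force: [1.4, -0.1, -0.1]
gripper_width: 0.0387
```

```bash
python3 -c "
from fit import *
from inc import *
inc([.599,-.139,.16],-13)
"
```

```text
t 9.85 pos [0.5663 0.1167 0.1606] yang -13.26 F [ 1.36 -0.06 -0.07] w 0.0387
shift [-0.2414  0.0905  0.0006] rot [ 0.15 -0.06 -0.26]
```

Request:
drive_tool([
  [-0.01, 0.004, 0, 0, 0, 0, 1],
  [-0.03, 0.011, 0, 0, 0, 0, 1],
  [-0.06, 0.022, 0, 0, 0, 0, 1],
  [-0.09, 0.034, 0, 0, 0, 0, 1],
  [-0.12, 0.045, 0, 0, 0, 0, 1],
  [-0.15, 0.056, 0, 0, 0, 0, 1],
  [-0.18, 0.0675, 0, 0, 0, 0, 1],
  [-0.21, 0.079, 0, 0, 0, 0, 1],
  [-0.23, 0.086, 0, 0, 0, 0, 1],
  [-0.24, 0.09, 0, 0, 0, 0, 1],
  [-0.2415, 0.0905, 0, 0, 0, 0, 1],
  [-0.2415, 0.0905, 0, 0, 0, 0, 1],
])

```text
time_s: 11.05
position: [0.5977, -0.1382, 0.1584]
tool_rot: [0.784, 0.621, -0.0, -0.001]
wrist_force: [-0.2, -0.2, -0.2]
gripper_width: 0.0387
```

```bash
python3 -c "
from fit import *
from inc import *
inc([.599,-.139,.026],-13)
p=snap('wrist','w5');W=cloud(p)
x,y,z=W[...,0],W[...,1],W[...,2]
P=W[(abs(x-.587)<.12)&(abs(y+.1944)<.07)&(z>.085)&(z<.115)]
print(len(P),cv2.minAreaRect((P[:,:2]*1000).astype(np.float32)))
s=bot.sense();print(ballfit(W,s['position']+[0,0,.029]))
"
```

```text
t 11.05 pos [ 0.5977 -0.1382  0.1584] yang -13.21 F [-0.18 -0.23 -0.19] w 0.0387
shift [-0.0005  0.0016  0.1324] rot [-0.08 -0.04 -0.21]
958 ((588.4242553710938, -197.31002807617188), (12.972411155700684, 177.83094787597656), 77.12574005126953)
(array([ 0.59859547, -0.13853651,  0.1870049 ]), 6426)
```

View pics/w5.png

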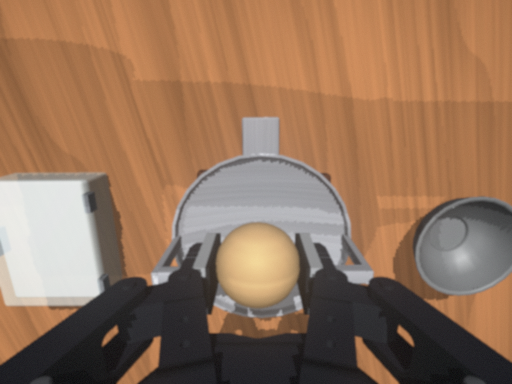

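Request:
drive_tool([
  [0, 0.001, 0.02, 0, 0, 0, 1],
  [0, 0.001, 0.045, 0, 0, 0, 1],
  [0, 0.001, 0.07, 0, 0, 0, 1],
  [0, 0.001, 0.095, 0, 0, 0, 1],
  [0, 0.001, 0.115, 0, 0, 0, 1],
  [0, 0.001, 0.126, 0, 0, 0, 1],
  [0, 0.001, 0.131, 0, 0, 0, 1],
  [0, 0.001, 0.131, 0, 0, 0, 1],
  [0, 0.001, 0.131, 0, 0, 0, 1],
])

```text
time_s: 12.0
position: [0.5999, -0.1393, 0.0291]
tool_rot: [0.784, 0.621, 0.001, 0.001]
wrist_force: [0.9, 0.5, -0.2]
gripper_width: 0.0388
```

```bash
python3 -c "
from fit import *
from inc import *
inc([.599,-.139,.026],-13)
p=snap('side','s6');W=cloud(p);cv2.imwrite('pics/s6z.png',cv2.resize(p['image'][110:230,180:340,::-1],None,fx=5,fy=5))
"
```

```text
t 12.0 pos [ 0.5999 -0.1393  0.0291] yang -13.23 F [ 0.88  0.52 -0.22] w 0.0388
shift [ 0.0001 -0.0009  0.0031] rot [ 0.09 -0.01 -0.23]
```

View pics/s6z.png

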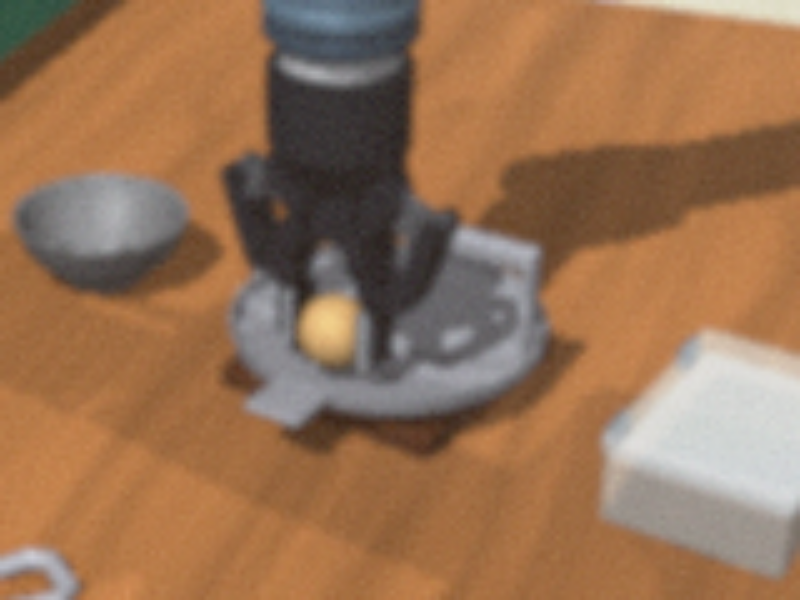

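Request:
drive_tool([
  [0, 0, 0.003, 0, 0, 0, 1],
  [0, 0, 0.006, 0, 0, 0, 1],
  [0, 0, 0.006, 0, 0, 0, 1],
  [0, 0, 0.006, 0, 0, 0, 0.5],
  [0, 0, 0.006, 0, 0, 0, 0.4],
  [0, 0, 0.006, 0, 0, 0, 0.3],
  [0, 0, 0.006, 0, 0, 0, 0.25],
  [0, 0, 0.006, 0, 0, 0, 0.2],
  [0, 0, 0.006, 0, 0, 0, 0.2],
])

```text
time_s: 12.95
position: [0.5991, -0.1395, 0.0221]
tool_rot: [0.784, 0.621, -0.0, 0.0]
wrist_force: [0.4, -0.5, -0.7]
gripper_width: 0.0685
```

Request:
drive_tool([
  [0, 0, -0.01, 0, 0, 0, 0.2],
  [0, 0, -0.03, 0, 0, 0, 0.2],
  [0, 0, -0.06, 0, 0, 0, 0.2],
  [0, 0, -0.09, 0, 0, 0, 0.1],
  [0, 0, -0.12, 0, 0, 0, 0],
  [0, 0, -0.14, 0, 0, 0, 0],
  [0, 0, -0.15, 0, 0, 0, 0],
  [0, 0, -0.15, 0, 0, 0, 0],
])

```text
time_s: 13.75
position: [0.6, -0.1396, 0.1737]
tool_rot: [0.784, 0.621, 0.001, 0.001]
wrist_force: [-0.3, 0.2, -0.3]
gripper_width: 0.0854
```

```bash
python3 -c "
from fit import *
from inc import *
inc([.5875,-.196,.16],77)
p=snap('side','s7');cv2.imwrite('pics/s7z.png',cv2.resize(p['image'][110:230,180:340,::-1],None,fx=5,fy=5))
p=snap('wrist','w7')
"
```

```text
t 13.75 pos [ 0.6    -0.1396  0.1737] yang -13.26 F [-0.32  0.19 -0.32] w 0.0854
shift [-0.0577  0.0008  0.0137] rot [  0.12   0.13 -90.26]
```

View pics/s7z.png

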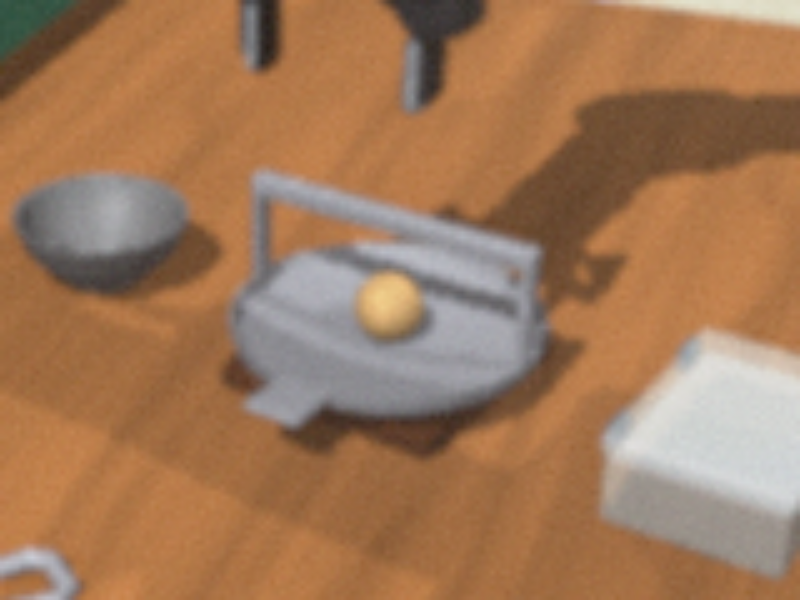

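View pics/w7.png

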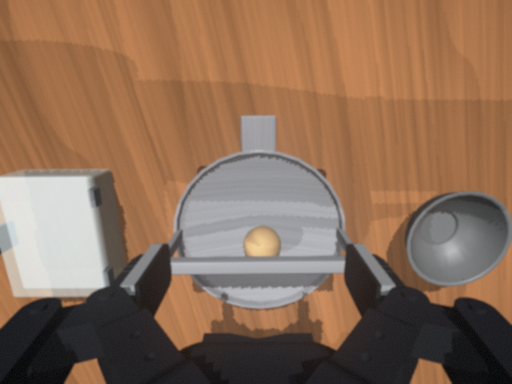

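Request:
drive_tool([
  [-0.005, 0, 0, 0, 0, -4, 0],
  [-0.012, 0, 0, 0, 0, -12, 0],
  [-0.018, 0, 0, 0, 0, -20, 0],
  [-0.025, 0, 0, 0, 0, -28, 0],
  [-0.031, 0, 0, 0, 0, -36, 0],
  [-0.037, 0, 0, 0, 0, -44, 0],
  [-0.043, 0, 0, 0, 0, -52, 0],
  [-0.048, 0, 0, 0, 0, -60, 0],
  [-0.052, 0, 0, 0, 0, -68, 0],
  [-0.0555, 0, 0, 0, 0, -76, 0],
  [-0.0575, 0.001, 0, 0, 0, -84, 0],
  [-0.0575, 0.001, 0, 0, 0, -90, 0],
])

```text
time_s: 15.05
position: [0.5859, -0.1959, 0.1703]
tool_rot: [0.113, 0.994, 0.0, -0.001]
wrist_force: [0.4, -0.2, -0.6]
gripper_width: 0.0854
```

Request:
drive_tool([
  [0, 0, 0.01, 0, 0, 0, 0],
  [0, 0, 0.01, 0, 0, 0, 0],
])

```text
time_s: 15.25
position: [0.5852, -0.1954, 0.1593]
tool_rot: [0.117, 0.993, 0.0, -0.002]
wrist_force: [0.1, -0.9, -0.0]
gripper_width: 0.0852
```

```bash
python3 -c "
from fit import *
from inc import *
inc([.5875,-.196,.069],77.1)
print(bot.sense()['joints'].round(3))
p=snap('wrist','w8');W=cloud(p)
x,y,z=W[...,0],W[...,1],W[...,2]
P=W[(abs(x-.587)<.12)&(abs(y+.1944)<.07)&(z>.085)&(z<.115)]
print(len(P),cv2.minAreaRect((P[:,:2]*1000).astype(np.float32)),P[:,2].max())
for c in ('scene','side'):
  W=cloud(bot.read_camera(c));print(ballfit(W,np.array([.5875,-.19,.041])))
"
```

```text
t 15.25 pos [ 0.5852 -0.1954  0.1593] yang 76.6 F [ 0.13 -0.88 -0.01] w 0.0852
shift [-0.0027 -0.0001  0.0903] rot [ 0.03 -0.24 -0.5 ]
[ 0.802  0.696 -0.815  1.642  0.564  1.058  1.153]
3620 ((588.4317626953125, -198.2275848388672), (12.067001342773438, 177.7341766357422), 77.34687805175781) 0.10797448512972566
(array([ 0.58504078, -0.19710667,  0.04257589]), 119)
(array([ 0.58705982, -0.19713153,  0.04059257]), 153)
```

View pics/w8.png

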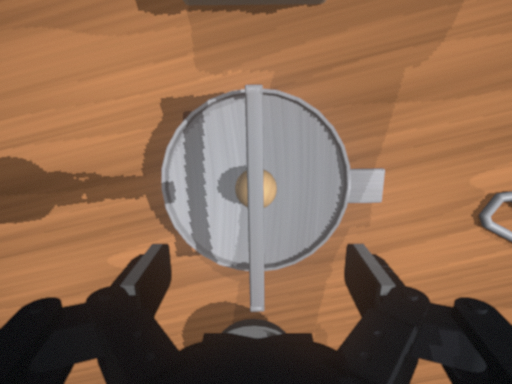

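Request:
drive_tool([
  [-0.002, -0.001, 0.01, 0, 0, -0.5, 0],
  [-0.0025, -0.001, 0.03, 0, 0, -0.5, 0],
  [-0.0025, -0.001, 0.055, 0, 0, -0.5, 0],
  [-0.0025, -0.001, 0.075, 0, 0, -0.5, 0],
  [-0.0025, -0.001, 0.086, 0, 0, -0.5, 0],
  [-0.0025, -0.001, 0.09, 0, 0, -0.5, 0],
  [-0.0025, -0.001, 0.09, 0, 0, -0.5, 0],
  [-0.0025, -0.001, 0.09, 0, 0, -0.5, 0.2],
])

```text
time_s: 16.2
position: [0.5899, -0.1973, 0.073]
tool_rot: [0.111, 0.994, -0.0, 0.001]
wrist_force: [0.2, 0.6, 0.1]
gripper_width: 0.0731
```

```bash
python3 -c "
from fit import *
from inc import *
inc([.5875,-.197,.069],77.1)
p=snap('wrist','w9')
"
```

```text
t 16.2 pos [ 0.5899 -0.1973  0.073 ] yang 77.24 F [0.21 0.61 0.08] w 0.0731
shift [ 0.0024 -0.0002  0.004 ] rot [0.   0.09 0.14]
```

View pics/w9.png

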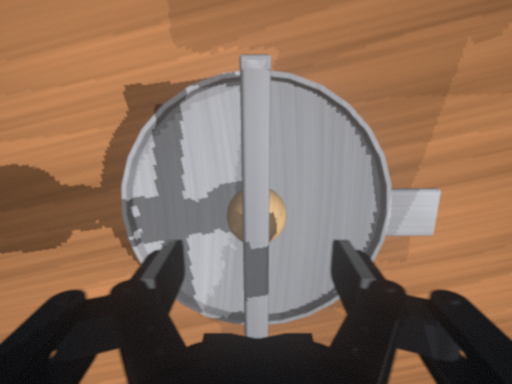

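Request:
drive_tool([
  [0.001, 0, 0.003, 0, 0, 0, 0.35],
  [0.001, 0, 0.003, 0, 0, 0, 0.45],
  [0.001, 0, 0.003, 0, 0, 0, 0.55],
  [0.001, 0, 0.003, 0, 0, 0, 0.65],
  [0.001, 0, 0.003, 0, 0, 0, 0.75],
  [0.001, 0, 0.003, 0, 0, 0, 0.8],
  [0.001, 0, 0.003, 0, 0, 0, 0.85],
  [0.001, 0, 0.003, 0, 0, 0, 0.9],
  [0.001, 0, 0.003, 0, 0, 0, 1],
  [0.001, 0, 0.003, 0, 0, 0, 1],
], grip_force=20)

```text
time_s: 17.25
position: [0.588, -0.1975, 0.0691]
tool_rot: [0.111, 0.994, -0.0, -0.0]
wrist_force: [-1.3, -1.9, 0.4]
gripper_width: 0.0118
```

Request:
drive_tool([
  [0, 0, 0, 0, 0, 0, 1],
  [0, 0, 0, 0, 0, 0, 1],
  [0, 0, 0, 0, 0, 0, 1],
], grip_force=70)

```text
time_s: 17.55
position: [0.588, -0.1975, 0.0692]
tool_rot: [0.111, 0.994, -0.0, -0.0]
wrist_force: [-1.4, -3.2, 3.3]
gripper_width: 0.0105
```

```bash
python3 -c "
from fit import *
from inc import *
inc([.5875,-.197,.069],77.1)
p=snap('wrist','w10')
for c in ('scene','side'):
  r=bot.read_camera(c);W=cloud(r);print(ballfit(W,np.array([.5875,-.196,.041])))
cv2.imwrite('pics/s10z.png',cv2.resize(r['image'][110:230,180:340,::-1],None,fx=5,fy=5))
"
```

```text
t 17.55 pos [ 0.588  -0.1975  0.0692] yang 77.23 F [-1.38 -3.18  3.32] w 0.0105
shift [0.0006 0.0004 0.0002] rot [-0.04  0.    0.13]
(array([ 0.58516131, -0.19684629,  0.04276491]), 118)
(array([ 0.58704953, -0.19694479,  0.04065443]), 153)
```

View pics/s10z.png

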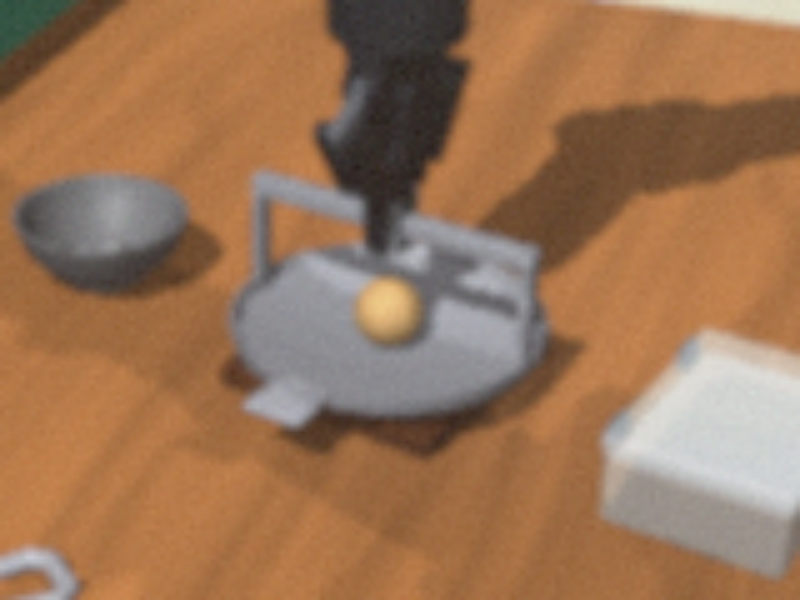

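View pics/w10.png

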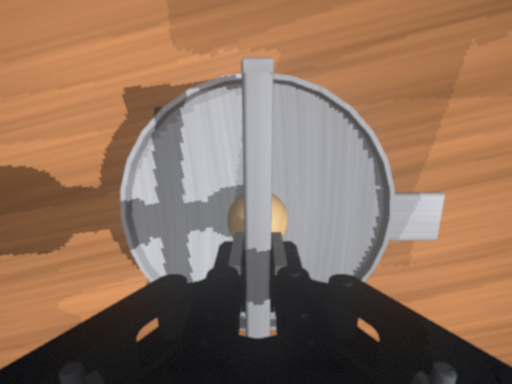

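Gripped on the bar, the ball resting in the centre under it. Lift gently.

Request:
drive_tool([
  [0, 0, -0.001, 0, 0, 0, 1],
  [0, 0, -0.003, 0, 0, 0, 1],
  [0, 0, -0.006, 0, 0, 0, 1],
  [0, 0, -0.01, 0, 0, 0, 1],
  [0, 0, -0.015, 0, 0, 0, 1],
  [0, 0, -0.02, 0, 0, 0, 1],
  [0, 0, -0.025, 0, 0, 0, 1],
  [0, 0, -0.03, 0, 0, 0, 1],
  [0, 0, -0.034, 0, 0, 0, 1],
  [0, 0, -0.037, 0, 0, 0, 1],
  [0, 0, -0.039, 0, 0, 0, 1],
  [0, 0, -0.04, 0, 0, 0, 1],
])

```text
time_s: 18.9
position: [0.5882, -0.197, 0.1093]
tool_rot: [0.111, 0.994, -0.0, 0.0]
wrist_force: [0.8, 0.0, -3.4]
gripper_width: 0.0104
```

```bash
python3 -c "
from fit import *
from inc import *
inc([.588,-.1975,.151],77.1)
for c in ('scene','side'):
  r=bot.read_camera(c);W=cloud(r);print(ballfit(W,np.array([.5875,-.196,.081])))
cv2.imwrite('pics/s11z.png',cv2.resize(r['image'][110:230,180:340,::-1],None,fx=5,fy=5))
"
```

```text
t 18.9 pos [ 0.5882 -0.197   0.1093] yang 77.25 F [ 0.83  0.01 -3.36] w 0.0104
shift [ 0.     -0.0005 -0.0417] rot [-0.    0.01  0.15]
(array([ 0.58534695, -0.19624657,  0.08165207]), 140)
(array([ 0.58692809, -0.19613401,  0.08035192]), 186)
```

View pics/s11z.png

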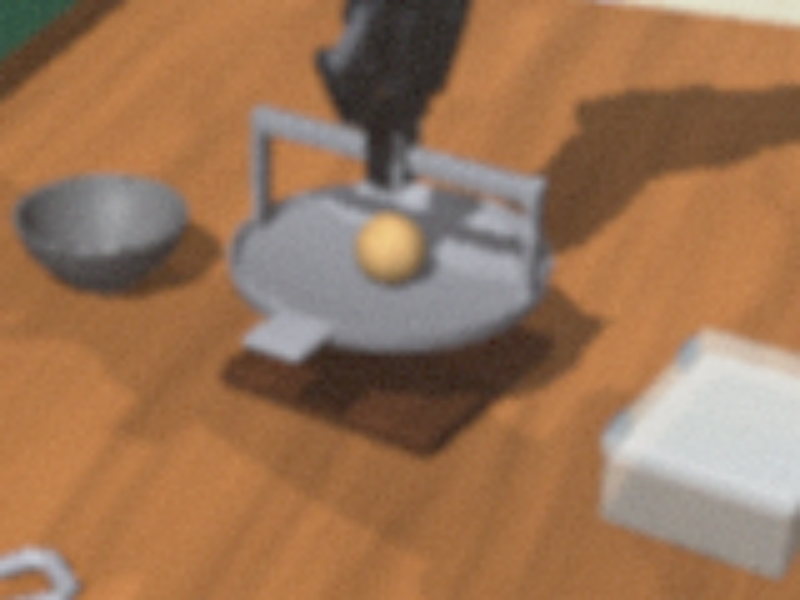

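Request:
drive_tool([
  [0, 0, -0.001, 0, 0, 0, 1],
  [0, 0, -0.003, 0, 0, 0, 1],
  [0, 0, -0.006, 0, 0, 0, 1],
  [0, 0, -0.01, 0, 0, 0, 1],
  [0, 0, -0.015, 0, 0, 0, 1],
  [0, 0, -0.02, 0, 0, 0, 1],
  [0, 0, -0.025, 0, 0, 0, 1],
  [0, 0, -0.03, 0, 0, 0, 1],
  [0, 0, -0.035, 0, 0, 0, 1],
  [0, 0, -0.039, 0, 0, 0, 1],
  [0, 0, -0.041, 0, 0, 0, 1],
  [0, 0, -0.042, 0, 0, 0, 1],
])

```text
time_s: 20.2
position: [0.5882, -0.197, 0.1513]
tool_rot: [0.111, 0.994, -0.0, 0.0]
wrist_force: [-0.1, -0.4, -4.0]
gripper_width: 0.0105
```

Request:
drive_tool([
  [0, 0, 0, 0, 0, 0.3, 1],
  [0, 0, 0, 0, 0, 1, 1],
  [0, 0, 0, 0, 0, 2, 1],
  [0, 0, 0, 0, 0, 3.5, 1],
  [0, 0, 0, 0, 0, 5.5, 1],
  [0, 0, 0, 0, 0, 8, 1],
  [0, 0, 0, 0, 0, 10.5, 1],
  [0, 0, 0, 0, 0, 13, 1],
  [0, 0, 0, 0, 0, 15.5, 1],
  [0, 0, 0, 0, 0, 18, 1],
  [0, 0, 0, 0, 0, 20.5, 1],
  [0, 0, 0, 0, 0, 23, 1],
])

```text
time_s: 21.4
position: [0.5881, -0.1969, 0.151]
tool_rot: [0.308, 0.951, 0.0, -0.0]
wrist_force: [0.1, 0.1, -4.3]
gripper_width: 0.0109
```

Request:
drive_tool([
  [0, 0, 0, 0, 0, 2.5, 1],
  [0, 0, 0, 0, 0, 5, 1],
  [0, 0, 0, 0, 0, 7.5, 1],
  [0, 0, 0, 0, 0, 10, 1],
  [0, 0, 0, 0, 0, 12.5, 1],
  [0, 0, 0, 0, 0, 15, 1],
  [0, 0, 0, 0, 0, 17.5, 1],
  [0, 0, 0, 0, 0, 20, 1],
  [0, 0, 0, 0, 0, 22.5, 1],
  [0, 0, 0, 0, 0, 25, 1],
  [0, 0, 0, 0, 0, 27.5, 1],
  [0, 0, 0, 0, 0, 30, 1],
])

```text
time_s: 22.6
position: [0.5881, -0.1968, 0.151]
tool_rot: [0.544, 0.839, 0.0, -0.0]
wrist_force: [0.2, -0.5, -3.8]
gripper_width: 0.0106
```

```bash
python3 -c "
from fit import *
from inc import *
inc([.588,-.1975,.151],-13.2)
for c in ('scene','side'):
  r=bot.read_camera(c);W=cloud(r);print(ballfit(W,np.array([.5875,-.196,.121])))
cv2.imwrite('pics/s12z.png',cv2.resize(r['image'][110:230,180:340,::-1],None,fx=5,fy=5))
"
```

```text
t 22.6 pos [ 0.5881 -0.1968  0.151 ] yang 24.09 F [ 0.18 -0.49 -3.82] w 0.0106
shift [-0.0006 -0.0004  0.    ] rot [-0.000e+00 -1.000e-02  3.729e+01]
(array([ 0.58556766, -0.19577491,  0.12329018]), 147)
(array([ 0.58778256, -0.19566647,  0.12223522]), 128)
```

View pics/s12z.png

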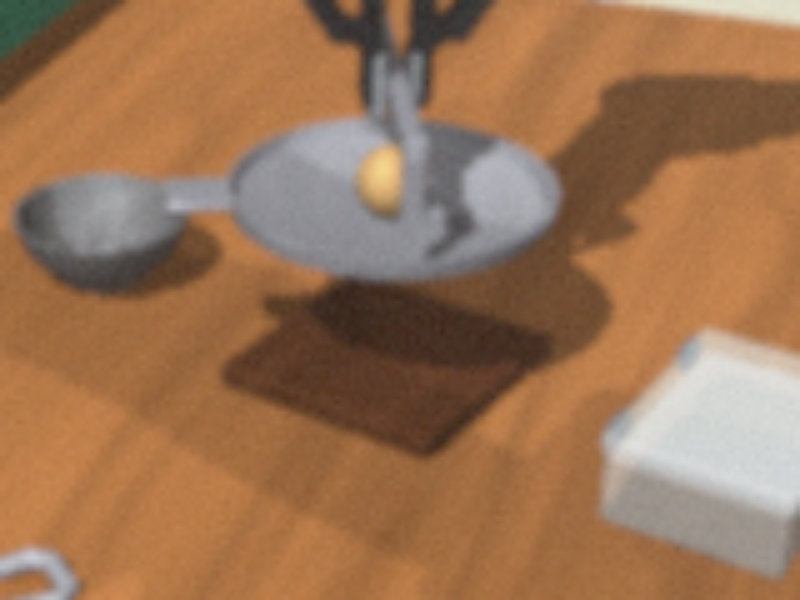

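Request:
drive_tool([
  [0, 0, 0, 0, 0, 2.5, 1],
  [0, 0, 0, 0, 0, 5, 1],
  [0, 0, 0, 0, 0, 7.5, 1],
  [0, 0, 0, 0, 0, 10, 1],
  [0, 0, 0, 0, 0, 12.5, 1],
  [0, 0, 0, 0, 0, 15, 1],
  [0, 0, 0, 0, 0, 17.5, 1],
  [0, 0, 0, 0, 0, 20, 1],
  [0, 0, 0, 0, 0, 22.5, 1],
  [0, 0, 0, 0, 0, 25, 1],
  [0, 0, 0, 0, 0, 27.5, 1],
  [0, 0, 0, 0, 0, 30, 1],
])

```text
time_s: 23.9
position: [0.5881, -0.1968, 0.151]
tool_rot: [0.742, 0.67, 0.0, -0.0]
wrist_force: [-0.5, 0.0, -3.9]
gripper_width: 0.0105
```

Request:
drive_tool([
  [0, 0, 0, 0, 0, 2.2, 1],
  [0, 0, 0, 0, 0, 4, 1],
  [0, 0, 0, 0, 0, 5.5, 1],
  [0, 0, 0, 0, 0, 6.6, 1],
  [0, 0, 0, 0, 0, 7.2, 1],
  [0, 0, 0, 0, 0, 7.5, 1],
  [0, 0, 0, 0, 0, 7.5, 1],
  [0, 0, 0, 0, 0, 7.5, 1],
])

```text
time_s: 24.7
position: [0.5881, -0.1971, 0.1511]
tool_rot: [0.784, 0.621, -0.0, -0.0]
wrist_force: [-0.1, 0.1, -4.1]
gripper_width: 0.0109
```

```bash
python3 -c "
from fit import *
from inc import *
inc([.588,-.1975,.151],-13.2)
for c in ('scene','side'):
  r=snap(c,c+'13');W=cloud(r);print(c,ballfit(W,np.array([.5875,-.196,.121])))
  x,y,z=W[...,0],W[...,1],W[...,2];d=np.hypot(x-.588,y+.197)
  P=W[(d<.14)&(z>.108)&(z<.124)&(d>.084)]
  A=np.c_[P[:,:2]-P[:,:2].mean(0),np.ones(len(P))];print('rim plane',np.linalg.lstsq(A,P[:,2],rcond=None)[0].round(4),len(P))
  T=W[(d<.135)&(z>.1)&(z<.13)&(d>.096)];m=T.mean(0);print('tab',len(T),m.round(4),np.degrees(np.arctan2(m[1]+.197,m[0]-.588)).round(1))
  B=W[(abs(z-.015)<.004)&(d<.11)];print('board',len(B),cv2.minAreaRect((B[:,:2]*1000).astype(np.float32)))
  cv2.imwrite('pics/%s13z.png'%c,cv2.resize(r['image'][110:230,130:290,::-1] if c=='scene' else r['image'][110:230,180:340,::-1],None,fx=5,fy=5))
r=snap('wrist','w13')
"
```

```text
t 24.7 pos [ 0.5881 -0.1971  0.1511] yang -13.24 F [-0.05  0.13 -4.13] w 0.0109
shift [-0.0005  0.      0.0001] rot [-0.    0.   -0.04]
scene (array([ 0.5862484 , -0.19538712,  0.12353152]), 106)
rim plane [ 0.0068 -0.0147  0.119 ] 388
tab 51 [ 0.6941 -0.2177  0.121 ] -11.0
board 952 ((585.3355102539062, -199.96615600585938), (145.63636779785156, 139.80140686035156), 75.0743637084961)
side (array([ 0.58776925, -0.19578655,  0.12167865]), 197)
rim plane [ 0.0081 -0.0105  0.1173] 483
tab 48 [ 0.696  -0.2167  0.1196] -10.4
board 1226 ((586.125244140625, -198.9653778076172), (143.25209045410156, 141.09976196289062), 74.8254623413086)
```

View pics/side13z.png

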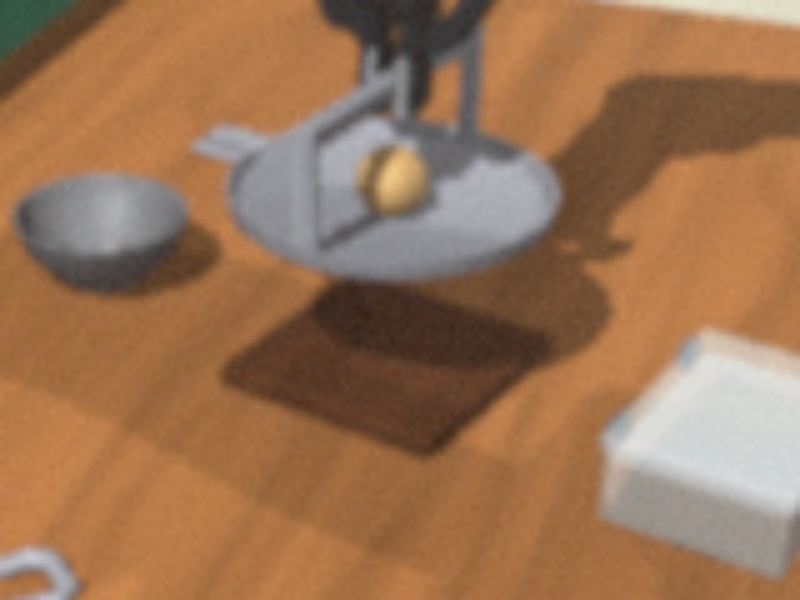

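View pics/scene13z.png

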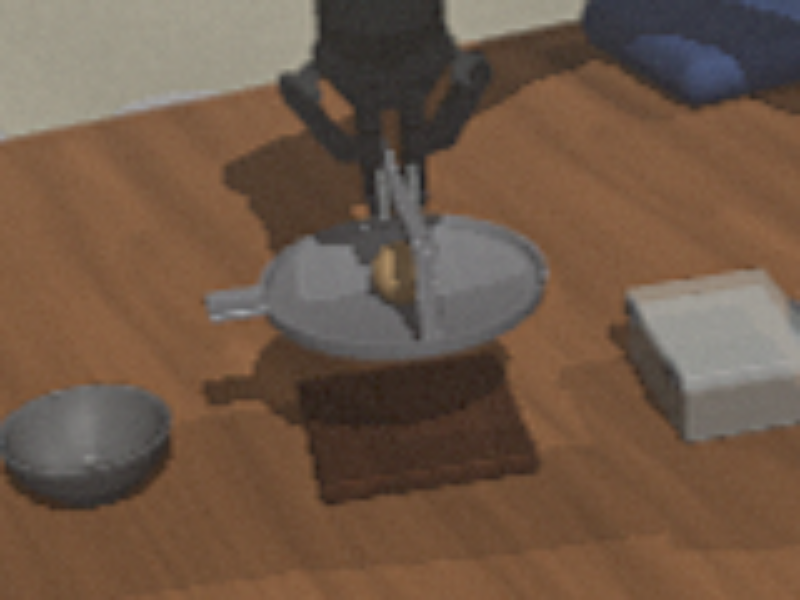

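View pics/w13.png

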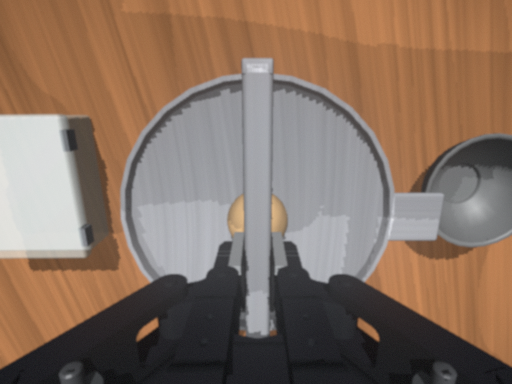

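Request:
drive_tool([
  [0, 0, 0, 0, 0, 0.3, 1],
  [0, 0, 0, 0, 0, 0.8, 1],
  [0, 0, 0, 0, 0, 1.2, 1],
  [0, 0, 0, 0, 0, 1.5, 1],
  [0, 0, 0, 0, 0, 1.5, 1],
  [0, 0, 0, 0, 0, 1.5, 1],
  [0, 0, 0, 0, 0, 1.5, 1],
  [0, 0, 0, 0, 0, 1.5, 1],
  [0, 0, 0, 0, 0, 1.5, 1],
  [0, 0, 0, 0, 0, 1.5, 1],
  [0, 0, 0, 0, 0, 1.5, 1],
  [0, 0, 0, 0, 0, 1.5, 1],
])

```text
time_s: 26.05
position: [0.5881, -0.197, 0.1511]
tool_rot: [0.792, 0.61, -0.0, -0.0]
wrist_force: [0.6, -0.9, -4.5]
gripper_width: 0.0103
```

```bash
python3 -c "
from fit import *
from inc import *
inc([.588,-.1975,.151],-14.5)
for c in ('scene','side'):
  for k in range(2):
    r=snap(c,c+'14');W=cloud(r);print(c,ballfit(W,np.array([.5875,-.196,.121])))
r=snap('wrist','w14');W=cloud(r)
x,y,z=W[...,0],W[...,1],W[...,2];d=np.hypot(x-.588,y+.197)
T=W[(d<.14)&(z>.1)&(z<.13)&(d>.098)];m=T.mean(0);print(len(T),m,np.degrees(np.arctan2(m[1]+.197,m[0]-.588)))
"
```

```text
t 26.05 pos [ 0.5881 -0.197   0.1511] yang -14.75 F [ 0.57 -0.85 -4.46] w 0.0103
shift [-0.0005  0.      0.0001] rot [-0.    0.   -0.25]
scene (array([ 0.58616998, -0.19604712,  0.12374362]), 90)
scene (array([ 0.58680849, -0.19601568,  0.12299442]), 95)
side (array([ 0.58786276, -0.1956334 ,  0.12188101]), 195)
side (array([ 0.58772845, -0.19589198,  0.12198795]), 196)
1816 [ 0.69487638 -0.22378984  0.12089071] -14.07193452795094
```

View pics/scene14.png

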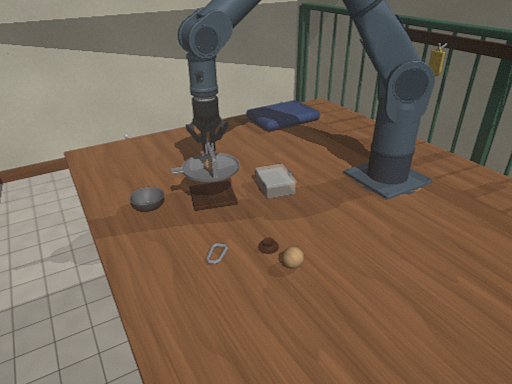

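The tab at (178,170) points toward the bowl's side. The ball is centred, and the bowl, box and carabiner are undisturbed.

```bash
python3 -c "
from h import *
print(bot.sign_off())"
```

```text
the job is handed in; nothing more can be done
None
```

I put the small ball in the dish and it settled in the middle. I then lifted the dish by its handle, turned it a quarter turn so the tab points at the bowl, and handed the job in at about 26 s with the dish held still.

**Last checks:**
- **Height:** the dish is about 82 mm clear of its board.
- **Tab direction:** it points at about −14°. The bowl lies at about −14° and the board's x axis at about −15°.
- **Level:** the tool is vertical. The rim measured less than 1° of tilt.
- **Ball:** it is within about 2 mm of the dish's axis and not moving.
- **Position and surroundings:** the dish is about 3 mm off the board's centre. The bowl, the box and the carabiner look unmoved in the last picture.

**What failed or disagreed:**
- **First ball grasp:** it missed because the real fingertips sit about 33 mm farther back than the tool description says. The closed fingers pressed on top of the ball with about 19 N, but it stayed on the cradle. I measured the offset in the camera depth and allowed for it from then on.
- **Tab angle:** before a final 1.5° correction, the two fixed cameras read the tab at about −11°, while the tool angle implied −13°. Only the wrist camera rechecked it after the correction.
- **Positions:** the cameras disagreed with each other by 1–4 mm.

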